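# Present the ribbed weld coupon to the inspection camera

## Robot

A 6-joint arm with a two-finger parallel gripper is mounted at the origin on a cart in front of the work surface, level with it; the furniture and walls round the work are solid. World frame = base frame: x ahead of the robot, y to its left, z up, the work surface at z = 0. Lengths are in m, angles in rad, forces in N, time in s.
With the tool pointing down it reaches from about 0.325 to 0.9 m from the base axis. Payload 6.1 kg.
Tool frame: the origin (TCP) lies on the centre line of the jaws, within the pads' length; the fingertips stand 17 mm ahead of it and the grasp point (between the pads) lies 2 mm behind it; z points along the fingers, y is the direction in which the jaws open and shut (so a half turn about z gives the same grasp; the last joint's range is limited). The gripper opens to 85 mm and grips with 20 to 120 N. Pads are 22 mm wide; open, the fingers measure 114 mm over their backs; the gripper's body (76 mm by 85 mm) begins 54 mm behind the grasp point. The pads swing forward as they close: fully open they stand 13 mm farther back than shut.
Start: joints at [-1.38, 0.22, 1.526, -0, 1.395, -0.126], TCP at [0.195, -0.594, 0.248] pointing down, gripper open.
Joint ranges: [-2.98, 2.98], [-0.91, 2.08], [0.09, 2.57], [-1.24, 4.39], [0.2, 2.65], [-2.68, 2.68]. Speed limits (rad/s): [2.57, 2.57, 3.01, 3.14, 3.14, 3.14].

## Interface

Orientations are given as a unit quaternion [x, y, z, w].
In Python, from rig import manip, vision gives the robot as it stands. The module is installed in compiled form; this text tells all that it offers.
- The arm moves only by the tool move_arm, never from a script. Its argument "targets" is a list of rows, each an object with "jaw": the finger opening in cm, from 0 to 8.54; "delta_pos": the shift along the world's x, y, z in cm, a list of three; "turn": the turn about the world's z in rad. A call has 1 to 20 rows; each row is the pose to reach, as a shift and turn from the pose measured when the call began; what a row does not reach only later rows make up. A row lasts 1/12 s, in which the tool goes at most 41.7 mm and 7.16 degrees, less where a joint would pass 70% of its speed; a pose out of reach is approached as far as the arm can. A call with a gripper value outside its range is refused whole. The fingers move at their own pace and stop on an object; "squeeze" is the grip in N (left out, the last holds). Time passes only in rows, so rows that repeat a pose let the fingers close. It gives the time, the measured TCP pose, the force and the opening at its end, in the units of the state.
- manip.sense(): the state, without advancing time (a new reading comes with each control period).
- vision.camera(name): name is "side" or "top" or "wrist"; returns a dict with "img" (400x640x3 uint8, red, green, blue), "fovy" (degrees; the focal length in pixels is half the picture's height over the tangent of half this angle, whatever the lens; pixels are square), "cx", "cy" (the principal point, pixels), "rvec" (rotation vector, rad) and "tvec" (3), from world to camera coordinates, as OpenCV has them. Camera axes: x right, y down, z forward; pixel columns grow to the right and rows downward; lengths in m; the calibration is good to about 2 mm. A picture is of the moment at which its call begins. There is no depth.
- manip.sign_off(): hands the job in, once; it reports no verdict.
The state is a dict: "t": time; "q": joint angles; "dq": joint speeds; "tau": joint torques, N m; "tool_pos": TCP position; "orientation": TCP orientation; "force": force on the tool from outside, world axes, zero at the start; "torque": the same for the moment, N m; "gripper_width": opening from 0.0 (shut) to 1.0 (fully open).
Only numpy, scipy, OpenCV 4.12 (cv2) and the standard library are available. Lean on these libraries where they do the work, as an engineer would, in place of code of your own. Each camera call takes 0.05 s, during which the arm holds its last target. There are 200 camera calls.

## Task

Draw the weld-test coupon with the welded-on rib up out of the slotted rack and present it to the inspection camera: hold it upright in the air, rib towards the lens and its plate square to the lens, with the middle of the plate straight in front of the lens, 13 cm from the glass. Leave the other two coupons standing in their slots, and never bump the camera or its stand. Finish while holding the coupon still there in the gripper: do not put it down or let go.

Things in the scene. Friction and masses are not known exactly. Their poses are not given: they have to be found in the camera images.
- rib_coupon: Upright steel plate 50 wide x 8 thick x 100 high, about 0.36 kg; a rib (8 wide, 15 proud, from 37 to 97 mm up) is welded upright on the middle of one broad face: a T from above. Origin: middle of the plate's lower edge. x along the width, y out of the ribbed face, z up. Starts in a slot, lower edge 15 and top 115 mm above the bench; its narrow side edges (50 mm apart) are free to grip.
- plate_centre (a point): The middle of the rib coupon's plate, rib not counted: 50 mm above its lower edge, at mid-width and mid-thickness (the rib's outer edge is 19 mm from it along y). Axes as the rib coupon's.
- plain_coupon: Another steel coupon, 50 x 8 x 100 mm, a plain rectangular plate, in another slot. Origin and axes as for the rib coupon (mid lower edge, x width, y thickness, z up). To be left in place.
- notched_coupon: Another steel coupon, 50 x 8 x 100 mm, with a rectangular notch 18 wide and 20 mm deep in the middle of its top edge, in another slot. Origin and axes likewise. To be left in place.
- coupon_rack: Fixed wooden block with steel ends, 80 (x) x 190 (y) x 45 mm high; origin at the centre of its underside. Three slots at y = -55, 0, +55 mm, 30 mm deep, each with 1 to 2 mm of play round a coupon's 50 x 8 mm foot; the coupons' widths lie along the rack's x. Which coupon is in which slot varies; the rib always faces the rack's +y.
- camera_stand: Fixed stand: steel base 110 (x) x 90 (y) x 12 mm, origin at the centre of its underside; a 16 mm post, 277 mm high, stands 35 mm behind the origin (+x). The camera head (44 mm square box, round black lens) is clamped on the post, looking along the stand's -x; its height varies from start to start and is not to be changed.
- lens (a point): Centre of the lens's front glass, 65 mm in front (-x) of the stand's origin and 190 to 235 mm above the bench. Axes as the stand's: the lens looks level along -x; z is up.
- view_point (a point): The point in the air where the middle of the coupon's plate belongs: on the lens axis, 130 mm in front of the glass, level with it. Axes as the stand's: x points from here to the lens, z up.
Things that resemble listed ones, but are neither listed nor needed, are in the scene too. Leave any brown or pink look-alike of the plain_coupon alone.

How it is judged:
On the way:
1. the rib coupon is drawn up clear of the rack (z of rib_coupon in the frame of coupon_rack above 0.05 m and contact force between rib_coupon and the fingers above 1 N), for 0.2 s.
At the end, for the whole second after the job is handed in: The rib coupon is held still in the fingers and carried by nothing else, the middle of its plate within 15 mm of the point 130 mm in front of the lens, upright and square to the lens within 0.17 rad (about 10 degrees), rib side towards the lens; the other two coupons stand fully down in their slots (distance between plate_centre and view_point below 0.015 m and angle between rib_coupon's own z axis and vertical below 0.17 rad and angle between the y axis of rib_coupon and the x axis of view_point, either way round below 0.17 rad and y of lens in the frame of rib_coupon above 0.08 m and contact force between rib_coupon and the fingers above 1 N and contact force between rib_coupon and camera_stand below 0.2 N and contact force between rib_coupon and coupon_rack below 0.2 N and linear speed of rib_coupon below 0.02 m/s and angular speed of rib_coupon below 0.15 rad/s and z of each of plain_coupon, notched_coupon in the frame of coupon_rack below 0.022 m and angle between each of plain_coupon, notched_coupon's own z axis and vertical below 0.15 rad and horizontal distance between each of plain_coupon, notched_coupon and coupon_rack below 0.065 m); the arm keeps its last pose, push and grip.
It fails at once if the camera or its stand is bumped (more than 3 N) (contact force between camera_stand and anything else above 3 N).
It fails at once if another coupon is pulled from its slot (moved more than 15 mm) (distance of any of plain_coupon, notched_coupon from where it was at the start of the episode above 0.015 m).
It also fails if it takes over 40 s, if anything falls off the work surface, if the arm or the gripper's body presses on something with over 40 N, if the wrist force passes 120 N, or if a joint passes its speed limit or range.

## Working session

There is one attempt and no reset: what is moved stays moved. The work goes in short steps, Python scripts to look and compute and a tool call to move; the robot and the scene stay as the last step left them, time stands still between calls to the robot, and variables do not carry over. Pictures are saved under pics/ and viewed, about 8 in all and at most 12, crops included, and the job is handed in when it is done.

Besides the shell and the picture viewer there is one more tool, called after ">>>" in YAML: its name, and indented under it one key for each argument. move_arm: Moves the arm, as the interface text tells. Its arguments: {"type":"object","properties":{"targets":{"type":"array"},"squeeze":{"type":"number"}},"required":["targets"]}

```bash
mkdir -p pics
cat > h.py <<'E'
import numpy as np, cv2, pickle
from rig import manip, vision
def snap(n,tag):
    c=vision.camera(n); cv2.imwrite(f'pics/{tag}.png',c['img'][:,:,::-1]); pickle.dump(c,open(f'pics/{tag}.pkl','wb')); return c
def load(tag): return pickle.load(open(f'pics/{tag}.pkl','rb'))
def ray(c,u,v):
    f=200/np.tan(np.radians(c['fovy'])/2); R=cv2.Rodrigues(np.array(c['rvec'],float))[0]; t=np.array(c['tvec'],float).ravel()
    d=R.T@np.array([(u-c['cx'])/f,(v-c['cy'])/f,1]); return -R.T@t,d/np.linalg.norm(d)
def onz(c,u,v,z):
    o,d=ray(c,u,v); return o+d*(z-o[2])/d[2]
def tri(*obs):
    A=np.zeros((3,3));b=np.zeros(3);L=[]
    for c,u,v in obs:
        o,d=ray(c,u,v);P=np.eye(3)-np.outer(d,d);A+=P;b+=P@o;L.append((o,P))
    x=np.linalg.solve(A,b);return x,[float(np.linalg.norm(P@(x-o))) for o,P in L]
def proj(c,p):
    R=cv2.Rodrigues(np.array(c['rvec'],float))[0];f=200/np.tan(np.radians(c['fovy'])/2)
    q=R@np.array(p)+np.array(c['tvec'],float).ravel();return c['cx']+f*q[0]/q[2],c['cy']+f*q[1]/q[2]
E
python3 - <<'E'
from h import *
for n in ['side','top','wrist']:
    c=snap(n,n+'0'); print(n,c['fovy'],c['cx'],c['cy'],ray(c,320,200))
print(manip.sense())
a=[load(n+'0')['img'] for n in ['side','top']]
E
```

```text
side 46.910770899348556 318.12331205363927 206.33201110599128 (array([ 0.4231831 , -0.81458549,  0.79643391]), array([ 0.15484004,  0.74490694, -0.64895162]))
top 49.54008849609633 311.9738393494666 198.31923581261492 (array([ 0.35069769, -0.06245016,  1.10258022]), array([ 0.18852453, -0.02623977, -0.98171787]))
wrist 59.69690418316079 319.6926314993732 198.385392774816 (array([ 0.26780192, -0.56957323,  0.37295913]), array([-0.29318598, -0.09565189, -0.95125848]))
{'t': 0.15, 'q': array([-1.38008450e+00,  2.21046013e-01,  1.52736442e+00,  9.46545646e-06,
        1.39470587e+00, -1.26113328e-01]), 'dq': array([-0.0005096 , -0.00275433, -0.00350548, -0.00154953,  0.00083189,
       -0.0007742 ]), 'tau': array([ 9.14710108e-04, -4.97483969e+01, -3.89904249e+01, -1.76553331e-04,
        7.18388124e-03,  4.14635707e-06]), 'tool_pos': array([ 0.19462526, -0.59345288,  0.24744136]), 'orientation': array([ 9.87478789e-01,  1.57749993e-01, -1.99456105e-05, -7.61577821e-04]), 'force': array([-1.2498438 , -1.097078  , -0.96147471]), 'torque': array([ 0.01650188,  0.0019833 , -0.01771362]), 'gripper_width': 0.9990191286896732}
```

View pics/top0.png

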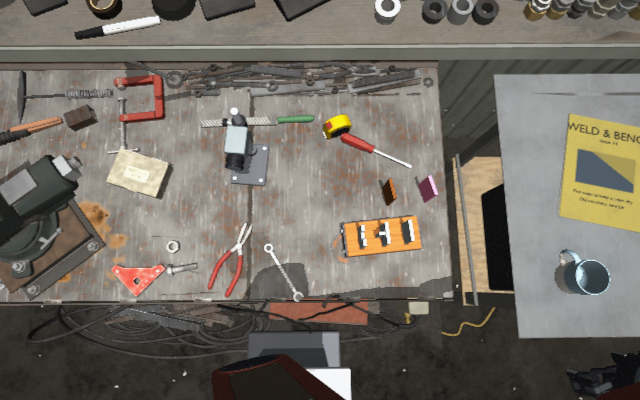

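View pics/side0.png

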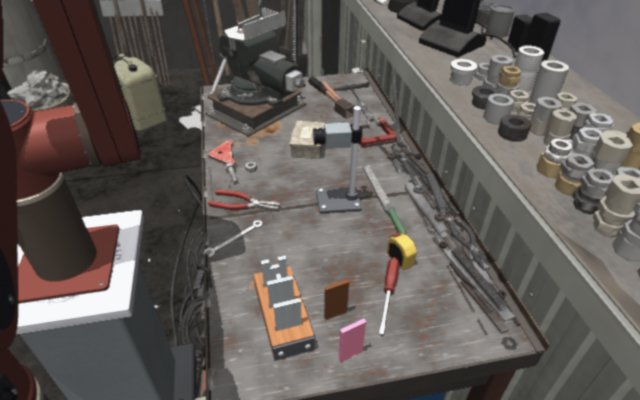

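The top view shows the rack at about (382,236) with three coupons at (363,234), (384,233) and (408,230). The camera stand is at (245,150). The brown (390,191) and pink (428,188) look-alikes stand outside the rack. Next is one close crop of all the candidates.

Run:
```python
from h import *
t=load('top0')['img'];s=load('side0')['img']
r=lambda i,x,y,w,h:cv2.resize(i[y:y+h,x:x+w],(400,300),interpolation=cv2.INTER_CUBIC)
a=np.vstack([np.hstack([r(t,332,200,100,75),r(s,240,245,140,105)]),np.hstack([r(t,200,100,100,75),r(s,280,100,160,120)])])
cv2.imwrite('pics/crop0.png',a[:,:,::-1])
```

```text
(no output)
```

View pics/crop0.png

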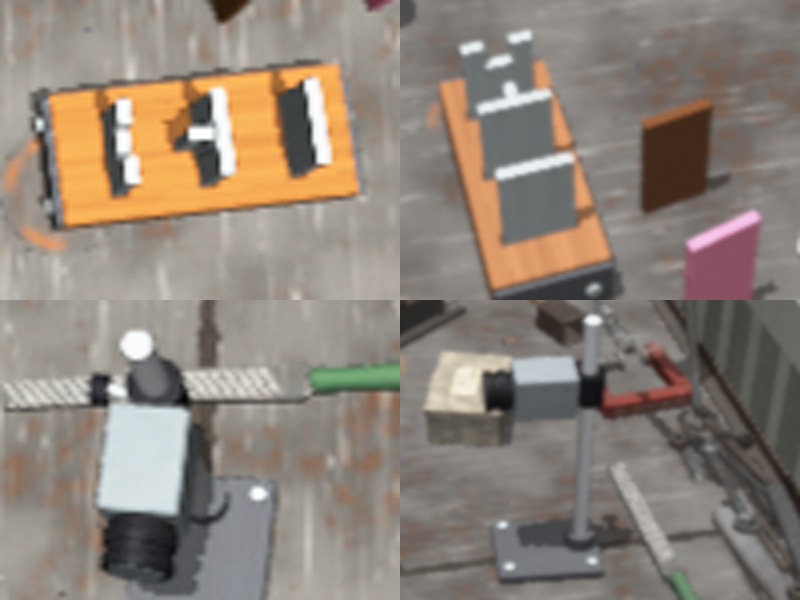

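The candidates, in top-view pixels:
- (363,234): notch visible in its top edge, so the notched coupon.
- (387,233): a T from above with the rib to +y, so the rib coupon. This is my choice.
- (410,231): plain coupon.
- (390,191) brown and (428,188) pink: decoys.

The crop confirms the T on the middle coupon. Now I'll triangulate.

Run:
```python
from h import *
np.set_printoptions(precision=4,suppress=True)
t=load('top0');s=load('side0')
T=lambda x,y:(t,332+x/4,200+y/4)
S=lambda x,y:(s,240+.35*(x-400),245+.35*y)
far=tri(T(216,90),S(551,93)); near=tri(T(228,177),S(480,106))
print('rib top ends',far,near); v=far[0]-near[0]; print('yaw',np.arctan2(v[1],v[0]),np.linalg.norm(v))
T2=lambda x,y:(t,200+x/4,100+(y-300)/4)
S2=lambda x,y:(s,280+.4*(x-400),100+.4*(y-300))
print('lens',tri(T2(138,563),S2(488,391)))
print('posttop',tri(T2(138,343),S2(593,320)))
for p in [(490,522),(591,516),(606,573),(500,578)]: print('base',onz(*S2(*p),.012))
for p in [(503,526),(508,567),(595,565)]: print('bolt side',onz(*S2(*p),.012))
print('bolt top',onz(*T2(258,493),.012)); print('basecorner top',onz(*T2(276,481),.012))
```

```text
rib top ends (array([ 0.4886, -0.2409,  0.1093]), [0.0014638258368963244, 0.0014638258368963764]) (array([ 0.4393, -0.2451,  0.112 ]), [0.0026163281973425913, 0.0026163281973427227])
yaw 0.0837425897500668 0.04959377168812468
lens (array([0.5999, 0.0959, 0.2027]), [2.2354555526539327e-05, 2.2354555526384828e-05])
posttop (array([0.6958, 0.0864, 0.2728]), [0.00011997297389121585, 0.00011997297389146169])
base [0.6091 0.1336 0.012 ]
base [0.7187 0.1224 0.012 ]
base [0.7097 0.0291 0.012 ]
base [0.6016 0.0427 0.012 ]
bolt side [0.6215 0.1242 0.012 ]
bolt side [0.613  0.0578 0.012 ]
bolt side [0.7019 0.0433 0.012 ]
bolt top [0.6996 0.0521 0.012 ]
basecorner top [0.7077 0.0404 0.012 ]
```

>>> move_arm:
  targets:
    - {"jaw": 8.5, "delta_pos": [26.9, 35.0, 0], "turn": 1.34}
    - {"jaw": 8.5, "delta_pos": [26.9, 35.0, 0], "turn": 1.34}
    - {"jaw": 8.5, "delta_pos": [26.9, 35.0, 0], "turn": 1.34}
    - {"jaw": 8.5, "delta_pos": [26.9, 35.0, 0], "turn": 1.34}
    - {"jaw": 8.5, "delta_pos": [26.9, 35.0, 0], "turn": 1.34}
    - {"jaw": 8.5, "delta_pos": [26.9, 35.0, 0], "turn": 1.34}
    - {"jaw": 8.5, "delta_pos": [26.9, 35.0, 0], "turn": 1.34}
    - {"jaw": 8.5, "delta_pos": [26.9, 35.0, 0], "turn": 1.34}
    - {"jaw": 8.5, "delta_pos": [26.9, 35.0, 0], "turn": 1.34}
    - {"jaw": 8.5, "delta_pos": [26.9, 35.0, 0], "turn": 1.34}
    - {"jaw": 8.5, "delta_pos": [26.9, 35.0, 0], "turn": 1.34}
    - {"jaw": 8.5, "delta_pos": [26.9, 35.0, 0], "turn": 1.34}
    - {"jaw": 8.5, "delta_pos": [26.9, 35.0, 0], "turn": 1.34}
    - {"jaw": 8.5, "delta_pos": [26.9, 35.0, 0], "turn": 1.34}
    - {"jaw": 8.5, "delta_pos": [26.9, 35.0, 0], "turn": 1.34}

```text
t: 1.4
tool_pos: [0.4629, -0.2444, 0.2473]
orientation: [0.677, 0.736, -0.001, -0.001]
force: [-0.5, 0.3, 0.7]
gripper_width: 0.998
```

Run:
```python
from h import *
c=snap('wrist','w1'); s=manip.sense(); print(s['tool_pos'],s['orientation'],s['q'],s['t'],s['force'])
```

```text
[ 0.46290388 -0.24457232  0.24732344] [ 6.77035365e-01  7.35949895e-01 -6.55259219e-04 -6.61307599e-04] [-6.36055092e-01 -2.13496534e-02  1.78875967e+00 -1.18325680e-03
  1.37563856e+00 -7.19166671e-01] 1.45 [ 0.14772162 -0.03041987 -0.20244714]
```

View pics/w1.png

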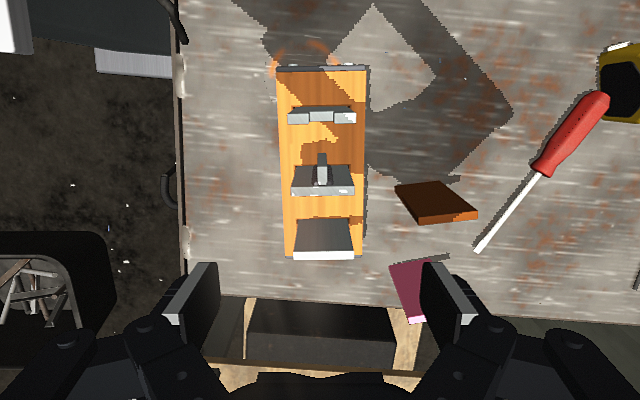

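The wrist view shows the rib coupon in the middle of the rack: its rib at (321,170) and its plate-top strip at about (291–354, 191). Plain coupon's top is at (324,256) and the notched one's at (322,117). I'll extract the strip numerically.

Run:
```python
from h import *
np.set_printoptions(precision=4,suppress=True)
c=load('w1');t=load('top0')
hsv=cv2.cvtColor(c['img'],cv2.COLOR_RGB2HSV)
m=((hsv[:,:,2]>150)&(hsv[:,:,1]<50)).astype(np.uint8); roi=np.zeros_like(m); roi[95:270,280:362]=m[95:270,280:362]
n,l,st,ce=cv2.connectedComponentsWithStats(roi)
for i in range(1,n):
    if st[i,4]<40: continue
    r=cv2.minAreaRect(np.argwhere(l==i)[:,::-1].astype(np.float32)); print(st[i],r)
    (x,y),(w,h),a=r; bp=cv2.boxPoints(r); bp=bp[np.argsort(bp[:,0])]
    L,R=bp[:2].mean(0),bp[2:].mean(0); A,B=onz(c,*L,.115),onz(c,*R,.115)
    print('  ends',L,R,'mid',(A+B)/2,'len',np.linalg.norm(B-A),'yaw',np.arctan2(*(B-A)[1::-1]))
# z from two views: plate-top ends
for a,b in [((353.5,191),(386,222.5)),((291.5,192),(389,244.2))]: print('tri',tri((c,*a),(t,*b)))
# wooden rack yaw
mo=((hsv[:,:,0]>8)&(hsv[:,:,0]<22)&(hsv[:,:,1]>150)&(hsv[:,:,2]>120)).astype(np.uint8); mo[:,:270]=0; mo[:,372:]=0
r=cv2.minAreaRect(np.argwhere(mo[60:265])[:,::-1].astype(np.float32)+[0,60]); bp=cv2.boxPoints(r); P=np.array([onz(c,*p,.045) for p in bp]); print('rack',bp,P,P.mean(0))
```

```text
[310 111  23  11 217] ((320.9932861328125, 115.85746765136719), (9.322771072387695, 22.45075225830078), 87.27368927001953)
  ends [309.7806 116.3914] [332.206  115.3235] mid [ 0.4579 -0.1867  0.115 ] len 0.016211416906565794 yaw 0.13075114167552926
[334 112  22  12 222] ((344.504150390625, 117.57872009277344), (10.143855094909668, 21.44400405883789), 86.98721313476562)
  ends [333.797  118.1423] [355.2113 117.0152] mid [ 0.475  -0.1865  0.115 ] len 0.015485677562392778 yaw 0.13578125719849893
[287 114  22  10 217] ((297.5, 118.5), (9.0, 21.0), 90.0)
  ends [287.  118.5] [308.  118.5] mid [ 0.4411 -0.19    0.115 ] len 0.015204407294563018 yaw 0.08432686105972836
[317 167  10  18 165] ((321.5, 175.5), (17.0, 9.0), 90.0)
  ends [317.  175.5] [326.  175.5] mid [ 0.4621 -0.2308  0.115 ] len 0.006846968721215364 yaw 0.0847292357138345
[ 280  176   82   94 1403] ((320.5, 222.5), (93.0, 81.0), 90.0)
  ends [280.  222.5] [361.  222.5] mid [ 0.4646 -0.2691  0.115 ] len 0.06433503227561861 yaw 0.08509332100736412
[291 186  64  10 586] ((322.4999694824219, 190.49998474121094), (62.99999237060547, 8.999998092651367), -0.0)
  ends [291.  190.5] [354.  190.5] mid [ 0.4639 -0.2426  0.115 ] len 0.04858152340989651 yaw 0.08484205333005507
tri (array([ 0.486 , -0.2386,  0.1228]), [0.0007425227008694304, 0.0007425227008693571])
tri (array([ 0.4385, -0.2479,  0.1039]), [0.0015889934027694943, 0.0015889934027695117])Traceback (most recent call last):
  File "<stdin>", line 17, in <module>
cv2.error: OpenCV(4.12.0) /io/opencv/modules/imgproc/src/convhull.cpp:143: error: (-215:Assertion failed) total >= 0 && (depth == CV_32F || depth == CV_32S) in function 'convexHull'
```

Rib coupon: mid-top at (0.464, −0.243). Height is about 0.115 from two views, and the 55.5 mm spacing to the neighbour agrees. Yaw is about 0.085, which the jaws already match. Descending.

>>> move_arm:
  targets:
    - {"jaw": 8.5, "delta_pos": [0.1, 0.15, -3], "turn": 0}
    - {"jaw": 8.5, "delta_pos": [0.1, 0.15, -6], "turn": 0}
    - {"jaw": 8.5, "delta_pos": [0.1, 0.15, -9], "turn": 0}
    - {"jaw": 8.5, "delta_pos": [0.1, 0.15, -11], "turn": 0}
    - {"jaw": 8.5, "delta_pos": [0.1, 0.15, -13], "turn": 0}
    - {"jaw": 8.5, "delta_pos": [0.1, 0.15, -15], "turn": 0}
    - {"jaw": 8.5, "delta_pos": [0.1, 0.15, -16.4], "turn": 0}
    - {"jaw": 8.5, "delta_pos": [0.1, 0.15, -16.4], "turn": 0}

```text
t: 2.12
tool_pos: [0.461, -0.2427, 0.0799]
orientation: [0.678, 0.735, -0.001, -0.004]
force: [-0.2, 0.2, -0.6]
gripper_width: 0.996
```

>>> move_arm:
  targets:
    - {"jaw": 6.5, "delta_pos": [0, 0, 0], "turn": 0}
    - {"jaw": 5.5, "delta_pos": [0, 0, 0], "turn": 0}
    - {"jaw": 4.8, "delta_pos": [0, 0, 0], "turn": 0}
    - {"jaw": 4.0, "delta_pos": [0, 0, 0], "turn": 0}
    - {"jaw": 4.0, "delta_pos": [0, 0, 0], "turn": 0}
    - {"jaw": 4.0, "delta_pos": [0, 0, 0], "turn": 0}
    - {"jaw": 4.0, "delta_pos": [0, 0, 0], "turn": 0}
    - {"jaw": 4.0, "delta_pos": [0, 0, 0], "turn": 0}
  squeeze: 80

```text
t: 2.78
tool_pos: [0.4624, -0.2435, 0.0815]
orientation: [0.678, 0.735, -0.001, -0.002]
force: [1.6, 0.3, 5.7]
gripper_width: 0.569
```

The jaws stopped at about 49 mm, which is the coupon's width. Drawing straight up.

>>> move_arm:
  targets:
    - {"jaw": 4.0, "delta_pos": [0, 0, 0.8], "turn": 0}
    - {"jaw": 4.0, "delta_pos": [0, 0, 1.6], "turn": 0}
    - {"jaw": 4.0, "delta_pos": [0, 0, 2.5], "turn": 0}
    - {"jaw": 4.0, "delta_pos": [0, 0, 3.5], "turn": 0}
    - {"jaw": 4.0, "delta_pos": [0, 0, 5], "turn": 0}
    - {"jaw": 4.0, "delta_pos": [0, 0, 7], "turn": 0}
    - {"jaw": 4.0, "delta_pos": [0, 0, 9], "turn": 0}
    - {"jaw": 4.0, "delta_pos": [0, 0, 11], "turn": 0}
    - {"jaw": 4.0, "delta_pos": [0, 0, 13], "turn": 0}
    - {"jaw": 4.0, "delta_pos": [0, 0, 14.5], "turn": 0}
    - {"jaw": 4.0, "delta_pos": [0, 0, 14.5], "turn": 0}
    - {"jaw": 4.0, "delta_pos": [0, 0, 14.5], "turn": 0}

```text
t: 3.78
tool_pos: [0.4624, -0.2438, 0.2275]
orientation: [0.678, 0.735, -0.001, -0.001]
force: [0.8, -0.3, -3.4]
gripper_width: 0.573
```

Run:
```python
from h import *
snap('side','s2');snap('top','t2'); w=snap('wrist','w2')
s=manip.sense(); print(s['tool_pos'],s['orientation'],s['gripper_width'],s['force'])
a=load('s2')['img'];b=load('t2')['img'];a0=load('side0')['img']
r=lambda i,x,y,ww,h:cv2.resize(i[y:y+h,x:x+ww],(400,300),interpolation=cv2.INTER_CUBIC)
o=np.vstack([np.hstack([r(a,200,200,200,150),r(b,320,170,120,90)]),np.hstack([r(w['img'],0,0,640,400),r(b,195,95,80,100)])])
cv2.imwrite('pics/c2.png',o[:,:,::-1])
```

```text
[ 0.46141072 -0.24297918  0.22488743] [ 0.67794331  0.73510509 -0.00118453 -0.0034585 ] 0.5737903647853225 [-1.00781169e+00 -1.46564953e-03 -3.03150571e+00]
```

View pics/c2.png

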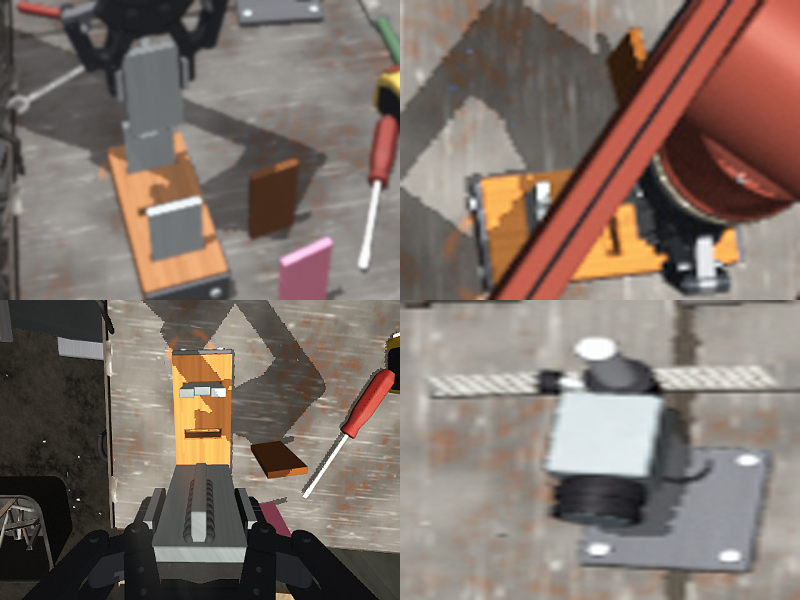

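The coupon is upright in the jaws, rib towards the wrist camera. The plain and notched coupons are still seated. The stand base and bolts show clearly at bottom right, so I'll get the stand frame from those.

Run:
```python
from h import *
np.set_printoptions(precision=4,suppress=True)
t=load('t2');s=load('s2')
T=lambda X,Y:(t,195+(X-400)/5,95+(Y-300)/3)
S2=lambda x,y:(s,280+.4*(x-400),100+.4*(y-300))
b=[onz(*T(*p),.012)[:2] for p in [(747,460),(730,556),(598,550)]]
ctr=(b[0]+b[2])/2
print('bolts',b,'ctr',ctr,'yaw right edge',np.arctan2(*(b[0]-b[1])[::-1]),'front edge',np.arctan2(*(b[2]-b[1])[::-1])-np.pi/2)
bs=[onz(*S2(*p),.012)[:2] for p in [(503,526),(508,567),(595,565)]]
cs=np.array([onz(*S2(*p),.012)[:2] for p in [(490,522),(591,516),(606,573),(500,578)]]); print('side base ctr',(bs[0]+bs[2])/2,cs.mean(0))
# lens dark blob in side image
h=cv2.cvtColor(s['img'],cv2.COLOR_RGB2HSV)[:,:,2]
print(h[126:148,306:340:1].astype(int)[::3])
h=cv2.cvtColor(t['img'],cv2.COLOR_RGB2HSV)[:,:,2]; print(h[148:174:2,222:250])
```

```text
bolts [array([0.6993, 0.0523]), array([0.6132, 0.0601]), array([0.6191, 0.1284])] ctr [0.6592 0.0904] yaw right edge -0.09037149590990072 front edge -0.08602771479641791
side base ctr [0.6617 0.0837] [0.6597 0.0819]
[[235 235 232 229 229 230 230 229 226 225 226 227 225 220 218 219 219 198
  175 203 221 223 222 222 222 221 222 222 222 223 223 223 223 223]
 [250 248 241 233 240 240 206 130  84  80  98 105  87  64  62  70  81  81
   93 153 206 222 224 224 224 224 224 224 223 223 223 222 222 222]
 [247 247 247 247 245 232 184 117  81  77  72  73  80  80  80  76  66  63
   76 110 164 202 212 211 209 206 205 203 201 202 202 201 198 194]
 [250 249 249 248 240 212 172 116  76  61  55  52  53  53  51  54  54  56
   61  73  90 101 103 102 104 105 105 105 105 105 104 103 102 102]
 [225 224 224 226 222 213 184 127  69  41  35  33  33  32  33  35  36  36
   40  59  83  99 102 103 104 104 102 103 102 103 103 103 103 102]
 [223 219 215 213 213 210 194 150  80  30  24  23  20  19  20  21  23  23
   30  56  84  98 101 102 102 103 103 102 102 102 102 101 101 101]
 [208 208 205 202 202 201 194 163 107 
[... 1066 characters left out ...]
156 161 150 132  83  38  43  44  50  59  66  74  68  62  57  50  45  43
   38  31  23  22  72  94  93  96  96  93]
 [158 155 127  80  38  43  44  47  58  67  80  82  78  68  59  53  50  45
   42  34  29  72  96  93  96  94  96 124]
 [161 155 119  68  17  57  65  72  85  82  96  90  62  53  55  44  41  39
   35  33  28  58  87  94  95  96  93  95]
 [170 166 155 152 129  95  79  77  77  74  73  77  77  76  77  75  77  83
   70  35  23  60  86  96  96  96 103 134]
 [180 177 164 157 154 154 157 157 157 134 116 123 109  83  76  75  75  71
   67  71  88  93  94  96  98  97  95 130]
 [183 179 165 161 162 163 166 166 167 146 142 153 151 129 108 109 100  92
   94  93  96  94  95  95  94  95 102 134]]
```

Stand centre is about (0.660, 0.087), yaw about −0.09, lens about (0.597, 0.094, 0.205). That puts the view point at about (0.4675, 0.106, 0.205). Moving there while turning the rib to face the lens.

>>> move_arm:
  targets:
    - {"jaw": 4, "delta_pos": [0, 1, 0], "turn": -0.05}
    - {"jaw": 4, "delta_pos": [0, 3, 0], "turn": -0.15}
    - {"jaw": 4, "delta_pos": [0, 5, 0], "turn": -0.25}
    - {"jaw": 4, "delta_pos": [0, 7, 0], "turn": -0.35}
    - {"jaw": 4, "delta_pos": [0, 9, 0], "turn": -0.45}
    - {"jaw": 4, "delta_pos": [0, 11, 0], "turn": -0.55}
    - {"jaw": 4, "delta_pos": [0, 13, 0], "turn": -0.65}
    - {"jaw": 4, "delta_pos": [0, 15, 0], "turn": -0.75}
    - {"jaw": 4, "delta_pos": [0, 17, 0], "turn": -0.85}
    - {"jaw": 4, "delta_pos": [0, 19, 0], "turn": -0.95}
    - {"jaw": 4, "delta_pos": [0, 21, 0], "turn": -1.05}
    - {"jaw": 4, "delta_pos": [0, 23, 0], "turn": -1.15}
    - {"jaw": 4, "delta_pos": [0, 25, 0], "turn": -1.25}
    - {"jaw": 4, "delta_pos": [0, 27, 0], "turn": -1.35}
    - {"jaw": 4, "delta_pos": [0, 29, 0], "turn": -1.45}
    - {"jaw": 4, "delta_pos": [0, 31, 0], "turn": -1.55}
    - {"jaw": 4, "delta_pos": [0.2, 33, -0.2], "turn": -1.65}
    - {"jaw": 4, "delta_pos": [0.5, 34.5, -0.4], "turn": -1.72}
    - {"jaw": 4, "delta_pos": [0.5, 34.9, -0.4], "turn": -1.74}
    - {"jaw": 4, "delta_pos": [0.5, 34.9, -0.4], "turn": -1.74}

```text
t: 5.6
tool_pos: [0.4653, 0.1071, 0.2192]
orientation: [0.999, -0.043, 0.0, -0.003]
force: [-0.5, -0.2, -3.3]
gripper_width: 0.576
```

>>> move_arm:
  targets:
    - {"jaw": 4, "delta_pos": [0, 0, 0], "turn": 0}
    - {"jaw": 4, "delta_pos": [0, 0, 0], "turn": 0}
    - {"jaw": 4, "delta_pos": [0, 0, 0], "turn": 0}
    - {"jaw": 4, "delta_pos": [0, 0, 0], "turn": 0}

```text
t: 5.93
tool_pos: [0.4652, 0.1066, 0.219]
orientation: [0.999, -0.044, 0.0, -0.003]
force: [0.8, 0.1, -2.2]
gripper_width: 0.571
```

Run:
```python
from h import *
snap('side','s3');snap('top','t3'); w=snap('wrist','w3')
s=manip.sense(); print(s['t'],s['tool_pos'],s['orientation'],s['gripper_width'],s['force'],s['q'])
a=load('s3')['img'];b=load('t3')['img']
r=lambda i,x,y,ww,h:cv2.resize(i[y:y+h,x:x+ww],(400,300),interpolation=cv2.INTER_CUBIC)
o=np.vstack([np.hstack([r(a,240,90,120,90),r(b,200,120,120,90)]),np.hstack([r(w['img'],0,0,640,400),r(a,200,200,200,150)])])
cv2.imwrite('pics/c3.png',o[:,:,::-1])
```

```text
6.0833 [0.46537264 0.10677032 0.21929011] [ 9.99036455e-01 -4.37795172e-02  3.36231994e-04 -3.06638454e-03] 0.5748661997999432 [ 0.03374826 -0.59298533 -1.98994554] [ 0.05609173 -0.11791802  1.93366491  0.00622284  1.32456966  1.71296256]
```

View pics/c3.png

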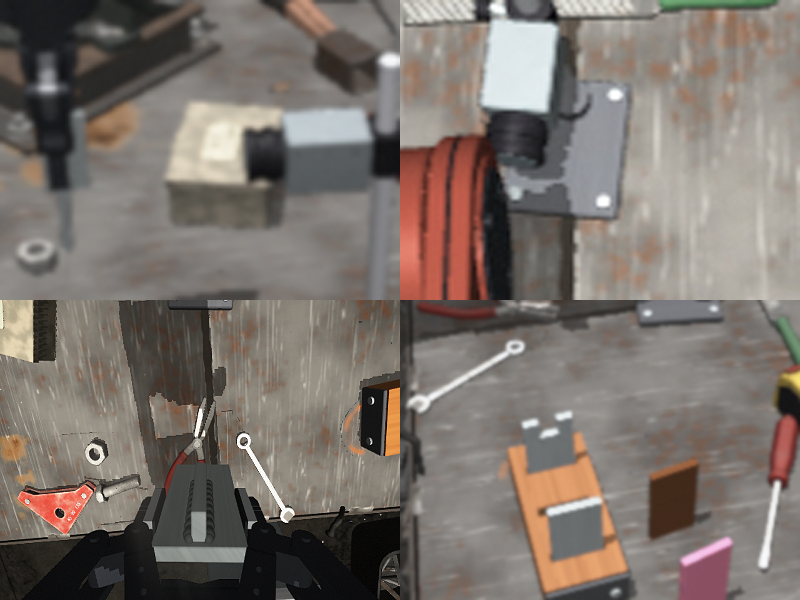

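The coupon is in front of the lens with its rib side to it. In the side crop its lower edge is at about (66,250) and the lens front at about (247,155). The notched and plain coupons are still standing in their slots. I'll check predicted against seen pixels.

Run:
```python
from h import *
np.set_printoptions(precision=4,suppress=True)
s=load('s3');t=load('t3'); st=manip.sense(); a,b=st['orientation'][:2]
psi=np.arctan2(2*b*b-1,2*a*b); print('psi',psi, 'coupon y dir',psi+np.pi/2)
ex=np.array([np.cos(psi),np.sin(psi),0]);ey=np.array([-np.sin(psi),np.cos(psi),0]);ez=np.array([0,0,1.])
c=st['tool_pos']-[0,0,.0165]
cr=lambda p:np.round(((np.array(proj(s,p))-[240,90])/.3),1)
for n,p in {'bot near ribside':c+.025*ex+.004*ey-.05*ez,'bot near back':c+.025*ex-.004*ey-.05*ez,'bot far rib':c-.025*ex+.004*ey-.05*ez,'rib low':c+.004*ex+.019*ey-.013*ez,'rib low edge 45':c+.019*ey+.0*ez}.items(): print(n,cr(p))
d=np.array([.996,-.09,0]); 
for z in (.200,.205,.210): print('lens',z,cr([.597,.094,z]), 'top',np.array(proj(t,[.597,.094,z])))
# joint estimates of lens on both views, new crop
print(tri((s,240+.3*248,90+.3*154),(t,200+.3*(516-400),120+.3*155)))
print('vp from stand',np.array([.597,.094,.205])-.13*d,'c',c)
i=s['img'][130:180,245:285]; o=cv2.resize(i,(640,800)[::1],interpolation=cv2.INTER_CUBIC)
j=s['img'][115:160,300:360]; o2=cv2.resize(j,(800,600),interpolation=cv2.INTER_CUBIC)
cv2.imwrite('pics/c4.png',np.hstack([cv2.resize(o,(380,475)),cv2.resize(o2,(420,315)) if 0 else cv2.copyMakeBorder(cv2.resize(o2,(420,315)),0,160,0,0,0)])[:,:,::-1])
```

```text
psi -1.6583829398143595 coupon y dir -0.08758661301946291
bot near ribside [ 71.2 245.2]
bot near back [ 59.9 245.9]
bot far rib [ 70.  205.3]
rib low [ 87.9 183.7]
rib low edge 45 [ 86.4 165. ]
lens 0.2 [247.1 159.8] top [235.573  167.3871]
lens 0.205 [247.1 153.8] top [235.1826 166.7731]
lens 0.21 [247.1 147.8] top [234.788  166.1525]
(array([0.5979, 0.095 , 0.2041]), [2.41003256411038e-07, 2.4100325648714845e-07])
vp from stand [0.4675 0.1057 0.205 ] c [0.4654 0.1068 0.2028]
```

View pics/c4.png

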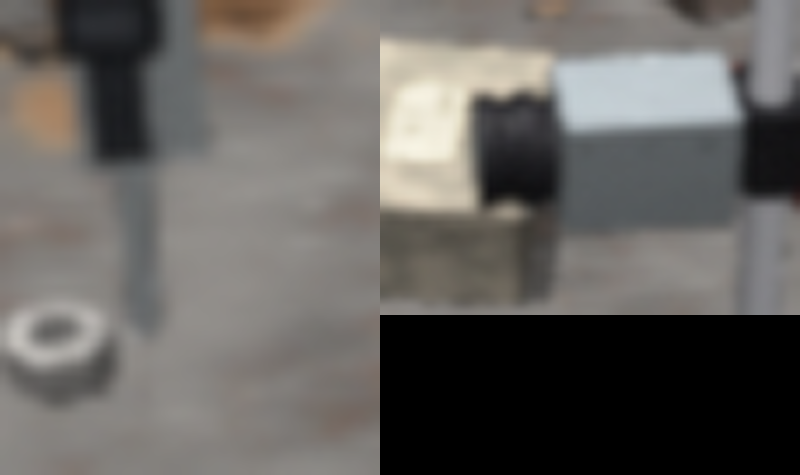

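Seen in the same side picture as the lens, the coupon sits about 4–6 mm low (absolute estimate 2 mm) and 2 mm short in x. I'll apply a small correction.

>>> move_arm:
  targets:
    - {"jaw": 4, "delta_pos": [0.1, 0, 0.25], "turn": 0}
    - {"jaw": 4, "delta_pos": [0.2, -0.1, 0.5], "turn": 0}
    - {"jaw": 4, "delta_pos": [0.2, -0.1, 0.5], "turn": 0}
    - {"jaw": 4, "delta_pos": [0.2, -0.1, 0.5], "turn": 0}
    - {"jaw": 4, "delta_pos": [0.2, -0.1, 0.5], "turn": 0}
    - {"jaw": 4, "delta_pos": [0.2, -0.1, 0.5], "turn": 0}
    - {"jaw": 4, "delta_pos": [0.2, -0.1, 0.5], "turn": 0}
    - {"jaw": 4, "delta_pos": [0.2, -0.1, 0.5], "turn": 0}

```text
t: 6.75
tool_pos: [0.4673, 0.1058, 0.2242]
orientation: [0.999, -0.044, 0.0, -0.003]
force: [-0.3, -0.2, -2.4]
gripper_width: 0.571
```

Run:
```python
from h import *
snap('side','s4'); w=snap('wrist','w4');s=manip.sense(); print(s['t'],s['tool_pos'],s['orientation'],s['gripper_width'],s['force'],abs(s['dq']).max())
def top(i):  # bright coupon top strip in the wrist picture
    m=(i[370:,:,:].min(2)>110).astype(np.uint8)
    return i
a=load('w2')['img'][260:400,240:400].astype(int);b=w['img'][260:400,240:400].astype(int)
print('shift of coupon in wrist view, lift->now px',cv2.phaseCorrelate(a.mean(2),b.mean(2)))
# plain/notched unchanged in side view?
m=lambda t:load(t)['img'][250:350,245:320].mean(2)
d=abs(m('s4')-m('s3'));print('rack change since last',d.mean(),d.max())
```

```text
6.85 [0.46730223 0.1057966  0.22419975] [ 9.99037400e-01 -4.37586770e-02  2.50703273e-04 -3.06416872e-03] 0.5729871447373012 [ 0.96833909 -0.00333567 -2.43598383] 0.0018190807805027538
shift of coupon in wrist view, lift->now px ((-0.025754494975402054, 0.021567623888699927), 0.9802435285956638)
rack change since last 0.2906222222222224 1.6666666666666714
```

No slip in the hand (0.03 px in the wrist view), the arm is still and the rack is undisturbed. Handing in.

```bash
python3 -c "
from rig import manip
print(manip.sign_off())"
```

```text
the job is handed in; nothing more can be done
None
```

I drew the rib coupon, the T-shaped one in the middle slot, up out of the rack by its narrow edges at 80 N. I turned it about 100° so the rib faces the lens, and it is held at the view point. The job is handed in; no verdict was given.

**Last checks before handing in:**
- **Position:** the tool centre was at (0.467, 0.106, 0.224), which puts the plate centre at about (0.467, 0.106, 0.207). The view point I estimated is (0.4675, 0.106, 0.205).
- **Squareness:** the rib direction was −0.088 rad, against a stand yaw of about −0.09.
- **Grip:** the coupon had not slipped in the jaws since the lift, and the arm was still.
- **Other coupons:** the plain and notched coupons were still standing in their slots, and the rack region had not changed between the last two side pictures.

**What disagreed:**
- **Height:** the side view put the coupon about 4–6 mm low relative to the lens, while the calibrated position said about 2 mm. I raised it 5 mm as a compromise, so a few millimetres of height error may remain. I did not re-measure the height after that move.
- **Stand position:** the two views differed by about 7 mm sideways on the stand's centre, so I used the average.

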